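# Set the sliding shelf stop in the catch by the salt cellar

## Task

Push the steel shelf stop along its rail, towards the end of the shelf where the glass salt cellar stands, until you feel it ride over the first ridge and drop fully into the catch there, then take the hand away so that it stays put. Only push it with the fingers, gently: do not grip it or lift it. Leave the salt cellar, the jigger, the switch plate and the two hooks standing where they are.

Things in the scene. Friction and masses are not known exactly. Their poses are not given: they have to be found in the camera images.
- shelf: White steel shelf deck, fixed, on low legs, 290 (x) by 620 mm (y). Origin on the counter under it; deck spans x -135 to +155 mm, y +-310 mm, its surface 60 mm above the origin; back edge 75 mm. y runs along the shelf, x away from the robot. An aluminium rail, 18 mm wide, runs along y at x = -70 mm, its top 72 mm above the origin, with end blocks (78 mm) at y = +-255 mm.
- stop: Shelf stop: steel block straddling the rail, 40 mm across it, 60 mm along it. Origin on the rail's top, mid-block; axes as the shelf's. Its upright flat ends, 30 mm either way in y, are solid 14 to 50 mm above the rail's top; a 3 mm back plate rises to 58 mm. 0.3 to 0.5 kg, friction about 1.5 N; passing a catch's inner ridge takes about 9 N, its outer one about 15 N. A sprung roller under its middle drops into a catch.
- stop_top (a point): Centre of the top of the stop's block, 50 mm above the stop's origin.
- stop_slide (a joint): Position of the stop along the rail in m: the shelf's y of the stop's middle; range -0.215 to +0.215.
- stop_lift (a joint): How far the stop's block is lifted off the rail in m: 0 when it sits on it; only its own weight holds it down, and pushing it along the rail does not raise it.
- stop_latch (a joint): How far the sprung roller hidden under the stop's middle is pushed up in m: 0 between catches and when seated in one, 0.003 on an inner ridge's crest, 0.0045 on an outer one's. The spring presses it down with about 4.5 N.
- catch_left: Dark steel clip on the rail in the shelf's +y half, 26 mm across and 34 mm along it, fixed. Origin on the rail's top, mid-seat; axes as the shelf's. Two round ridges cross it: inner (nearer the shelf's middle) 3 mm proud, crest 9.5 mm from the origin; outer 4.5 mm proud, crest 11.5 mm from it. The stop is seated when its middle is over this origin (up to about 2.5 mm of play either way).
- catch_right: The same clip, mirrored, on the shelf's -y half.
- cellar: Round glass salt cellar with a hinged wooden lid, 68 mm across, 62 mm tall to the lid's knob. Loose, origin at the middle of its underside. It stands behind the rail on either the +y or the -y half of the shelf.
- jigger: Stainless jigger (two cones end to end), 48 mm across, 80 mm tall, loose, standing on the other half of the shelf. Origin at the middle of its underside.
- switch_plate: Blue plastic toggle switch plate lying on the deck, 75 by 118 by 6 mm, toggle 22 mm high. Loose, origin at the middle of its underside.
- hook_a: Round black magnetic hook, 32 mm across, 35 mm tall with its hook, lying at the back of the deck's +y end. Loose, origin at the middle of its underside.
- hook_b: The same hook at the back of the deck's -y end.
Mind the look-alikes: they are no part of the job. There is more than one size of the switch_plate; the job needs the middle-sized. What is shaped like the hook_a but pink is not meant.

How it is judged:
By the outcome, as a careful person would: the job done as asked, in the order asked, and still so for the second after the job is handed in, with the robot touching nothing.
It also fails if it takes over 42 s, if anything falls off the work surface, if the arm or the gripper's body presses on something with over 40 N, if the wrist force passes 120 N, or if a joint passes its speed limit or range.

## Robot

A 7-joint arm with a two-finger parallel gripper is mounted at the origin on the work surface. World frame = base frame: x ahead of the robot, y to its left, z up, the work surface at z = 0. Lengths are in m, angles in degrees, forces in N, time in s.
With the tool pointing down it reaches from about 0.425 to 0.875 m from the base axis. Payload 4.7 kg.
Tool frame: the origin (TCP) lies between the finger pads; the fingertips stand 8 mm ahead of it and the grasp point (between the pads) lies 11 mm behind it; z points along the fingers, y is the line along which they close (so a half turn about z gives the same grasp; the last joint's range is limited). The gripper opens to 87 mm and grips with 3 to 60 N. Pads are 19 mm wide; open, the fingers measure 117 mm over their backs; the gripper's body (75 mm by 190 mm) begins 51 mm behind the grasp point.
Start: joints at [-66.285, 18.392, -4.016, 83.108, 1.295, 78.541, -3.26], TCP at [0.253, 0.599, 0.231] pointing down, gripper open.
Joint ranges: [-163.93, 163.93], [-17.29, 119.83], [-79.2, 71.16], [3.27, 140.29], [-89.18, 269.18], [5.43, 117.66], [-154.24, 154.24]. Speed limits (degrees/s): [147.25, 147.25, 180, 180, 180, 180, 180].

## Interface

Orientations are given as [roll, pitch, yaw] about the fixed x, y, z axes, in that order (R = Rz(yaw) Ry(pitch) Rx(roll)).
In Python, from cell import env, viewer gives the robot as it stands. The module is installed in compiled form; this text tells all that it offers.
- The arm moves only by the tool arm_command, never from a script. Its argument "series" is a list of rows, each a list of 2 entries, a list of its own where there are three numbers: the shift along the tool's x, y, z in mm, then the turn about the tool's z in rad. A call has exactly 5 rows; each row is the pose to reach, as a shift and turn from the pose commanded when the call began, along the tool's axes at that moment; what a row does not reach only later rows make up. A row lasts 1/10 s, in which the tool goes at most 50 mm and 8.59 degrees, less where a joint would pass 70% of its speed; a pose out of reach is approached as far as the arm can. A call with a gripper value outside its range is refused whole. "grip" is the gripper command: -1 is fully open, 1 is shut, values between are in proportion, set as the call begins (left out, the last holds). The fingers move at their own pace and stop on an object; "grip_force" is the grip in N (left out, the last holds). Time passes only in rows, so rows that repeat a pose let the fingers close, or fill a call up. It gives the time, the measured TCP pose, the force, the opening and the grip force at its end, in the units of the state.
- env.get_obs(): the state, without advancing time (a new reading comes with each control period).
- viewer.read_camera(name): name is "scene" or "side" or "wrist"; returns (picture, depth): 420x560x3 uint8, blue, green, red; 420x560 float32, m along the optical axis (not along the pixel's ray), 0 where there is no reading.
- viewer.calibration(name): a dict with "K" (3x3 intrinsics, pixels), "T" (4x4, takes a point from camera to world coordinates); the wrist camera has in their place "hand_eye" (4x4, takes a point from camera to tool coordinates, whose origin is the TCP and whose axes are the flange's). Camera axes: x right, y up, looking along -z (the intrinsics and any distortion apply to the point x, -y, -z); pixel columns grow to the right and rows downward; lengths in m; the calibration is good to about 2 mm. A picture is of the moment at which its call begins: read the wrist's pose just before it. calibration takes no time and is no camera call.
- env.sign_off(): hands the job in; it is judged then, once.
The state is a dict: "time_s": time; "qpos": joint angles; "joint_velocities": joint speeds; "effort": joint torques, N m; "tool_pos": TCP position; "tool_rot": TCP orientation; "force": force on the tool from outside, world axes, zero at the start; "wrist_torque": the same for the moment, N m; "grip_width": finger opening in m; "grasp_force": force on a finger pad.
Only numpy, scipy, OpenCV 4.12 (cv2) and the standard library are available. Lean on these libraries where they do the work, as an engineer would, in place of code of your own. Each camera call takes 0.05 s, during which the arm holds its last target. There are 200 camera calls.

## Working session

There is one attempt and no reset: what is moved stays moved. The work goes in short steps, Python scripts to look and compute and a tool call to move; the robot and the scene stay as the last step left them, time stands still between calls to the robot, and variables do not carry over. Pictures are saved under pics/ and viewed, at most 10 in all, crops included, and the job is handed in when it is done.

Besides the shell and the picture viewer there is one more tool, called after ">>>" as a command line: name --argument value ..., lists and objects as JSON in quotes. arm_command: Moves the arm, as the interface text tells. Its arguments: {"type":"object","properties":{"series":{"type":"array"},"grip":{"type":"number"},"grip_force":{"type":"number"}},"required":["series"]}

```bash
mkdir -p pics; cat > h.py <<'E'
import numpy as np, cv2
from cell import env, viewer
def world(name, depth):
    c=viewer.calibration(name); K=np.array(c["K"]); T=np.array(c["T"])
    v,u=np.mgrid[:420,:560]; 
    p=np.stack([(u-K[0,2])/K[0,0]*depth, -(v-K[1,2])/K[1,1]*depth, -depth],-1)
    return p@T[:3,:3].T+T[:3,3]
E
python3 - <<'E'
from h import *
o=env.get_obs(); print(o)
for n in("scene","side"):
    im,d=viewer.read_camera(n); c=viewer.calibration(n); print(n,{k:np.round(v,3).tolist() for k,v in c.items()} )
    cv2.imwrite(f"pics/{n}0.png",im); np.save(f"{n}0.npy",world(n,d)); np.save(f"{n}d.npy",d)
E
```

```text
{'time_s': 0.0, 'qpos': array([-66.2869974 ,  18.43840833,  -4.0145255 ,  83.17426915,
         1.29472802,  78.54016676,  -3.26234212]), 'joint_velocities': array([ 0.0394424 ,  0.09496072,  0.04891133,  0.02217334,  0.10751654,
       -0.08104864, -0.03704432]), 'effort': array([-2.47296430e-04, -4.91281414e+01, -4.04065428e-01, -3.12522125e+01,
       -6.39371434e-02,  4.40120883e-02,  1.86450811e-04]), 'tool_pos': array([0.25283253, 0.59823668, 0.22947428]), 'tool_rot': array([-1.79892378e+02,  5.76062484e-03,  1.57093387e+02]), 'force': array([-0.29189243, -0.4639296 ,  0.84062273]), 'wrist_torque': array([-3.07628069e-02, -9.86353705e-03, -5.10276751e-05]), 'grasp_force': 0.0, 'grip_width': 0.08695388655244705}
scene {'K': [[439.663, 0.0, 274.702], [0.0, 439.663, 203.903], [0.0, 0.0, 1.0]], 'T': [[-0.768, -0.478, 0.426, 0.997], [0.64, -0.572, 0.513, 0.529], [-0.001, 0.667, 0.745, 0.819], [0.0, 0.0, 0.0, 1.0]]}
side {'K': [[511.39, 0.0, 284.631], [0.0, 511.39, 216.054], [0.0, 0.0, 1.0]], 'T': [[0.921, 0.293, -0.258, 0.259], [-0.39, 0.682, -0.618, -0.758], [-0.006, 0.67, 0.742, 1.04], [0.0, 0.0, 0.0, 1.0]]}
```

View pics/scene0.png

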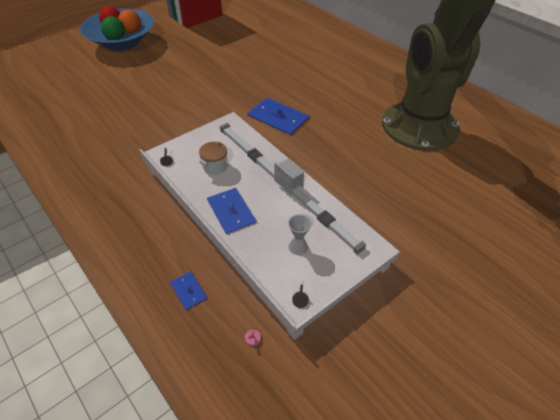

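View pics/side0.png

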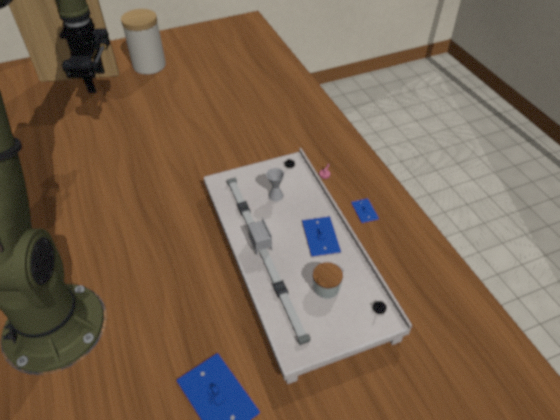

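The cellar is at scene (213,158) / side (328,278), on the robot's right (−y) half. The jigger is at scene (300,232). The stop is at scene (289,177) / side (258,236), with the target catch at side (280,288) / scene (255,155). There is only one stop. Of the blue plates, the middle-sized one lies on the deck at scene (231,210). The pink hook is at scene (253,338) on the counter and is not meant.

```bash
python3 - <<'E'
from h import *
S=np.load("side0.npy"); C=np.load("scene0.npy")
for n,P,px in(("side",S,dict(blkR=(303,339),catR=(280,288),stoptop=(258,230),catL=(243,207),blkL=(232,182),cellar=(328,272),jig=(275,173))),("scene",C,dict(blkR=(226,128),catR=(255,155),stop=(289,166),catL=(326,217),blkL=(360,246),cellar=(213,150)))):
    for k,(u,v) in px.items(): print(n,k,np.round(np.median(P[v-1:v+2,u-1:u+2].reshape(-1,3),0),4))
# stop points by height in ROI; deck height
for n,P,(u0,u1,v0,v1) in(("side",S,(235,285,205,260)),("scene",C,(265,312,150,200))):
    Q=P[v0:v1,u0:u1].reshape(-1,3); print(n,"deck z",np.median(Q[:,2]), "max",np.sort(Q[:,2])[-10:].round(3))
    A=Q[Q[:,2]>0.105]; print(len(A)); 
    r=cv2.minAreaRect((A[:,:2]*1000).astype(np.float32)); print(r, cv2.boxPoints(r).round(0).tolist())
    print(np.histogram(A[:,2],bins=np.arange(.1,.16,.004)))
a=cv2.imread("pics/side0.png")[150:350,200:400]; b=cv2.imread("pics/scene0.png")[100:300,190:390]
cv2.imwrite("pics/crop.png",np.hstack([cv2.resize(x,(400,400),interpolation=cv2.INTER_CUBIC) for x in(a,b)]))
E
```

```text
side blkR [ 0.4927 -0.2898  0.079 ]
side catR [ 0.4986 -0.1509  0.0744]
side stoptop [ 0.5014 -0.0117  0.1227]
side catL [0.5067 0.117  0.0754]
side blkL [0.5107 0.2141 0.0763]
side cellar [ 0.6021 -0.1802  0.1167]
side jig [0.6103 0.1489 0.129 ]
scene blkR [ 0.4958 -0.279   0.0727]
scene catR [ 0.5051 -0.14    0.0748]
scene stop [ 0.4988 -0.0187  0.123 ]
scene catL [0.5081 0.1189 0.0729]
scene blkL [0.5131 0.2239 0.0782]
scene cellar [ 0.5979 -0.1817  0.1155]
side deck z 0.06295767601182084 max [0.135 1.04  1.04  1.04  1.04  1.04  1.04  1.04  1.04  1.04 ]
469
((398.18206787109375, -373.3416442871094), (816.56689453125, 51.66778564453125), 73.68672180175781) [[259.0, -758.0], [308.0, -772.0], [538.0, 11.0], [488.0, 26.0]]
(array([  0,  18,  22,  27,  23, 199, 136,  25,  10,   0,   0,   0,   0,
         0]), array([0.1  , 0.104, 0.108, 0.112, 0.116, 0.12 , 0.124, 0.128, 0.132,
       0.136, 0.14 , 0.144, 0.148, 0.152, 0.156]))
scene deck z 0.06186875312579715 max [0.134 0.819 0.819 0.819 0.819 0.819 0.819 0.819 0.819 0.819]
479
((727.1160888671875, 255.314208984375), (766.8001708984375, 66.54290771484375), 50.38780975341797) [[457.0, -19.0], [508.0, -61.0], [997.0, 529.0], [946.0, 572.0]]
(array([  0,  21,  40,  39,  34, 224,  72,  33,   7,   0,   0,   0,   0,
         0]), array([0.1  , 0.104, 0.108, 0.112, 0.116, 0.12 , 0.124, 0.128, 0.132,
       0.136, 0.14 , 0.144, 0.148, 0.152, 0.156]))
```

View pics/crop.png

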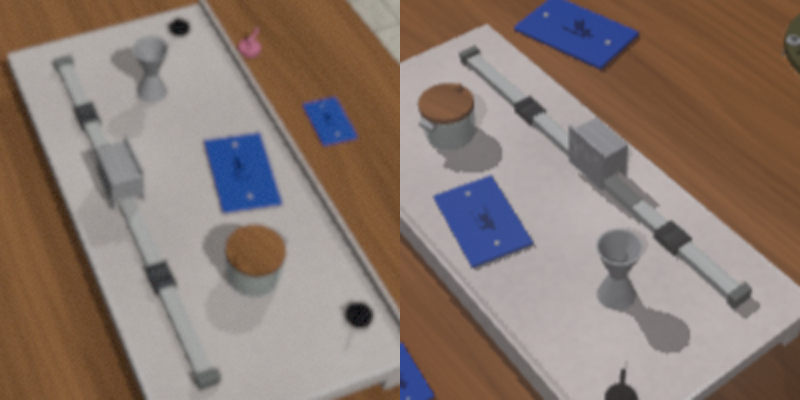

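Confirmed: the stop is the grey block on the rail, left crop (120,165) / right crop (597,150). The target catch is the dark clip on the cellar side, left crop (160,277) / right crop (530,110). Next I'll refine the positions.

```bash
python3 - <<'E'
from h import *
res={}
for n in("side","scene"):
    P=np.load(n+"0.npy"); im=cv2.imread(f"pics/{n}0.png"); z=P[...,2]; d=np.load(n+"d.npy")
    ok=(d>0)&(P[...,0]>.38)&(P[...,0]<.58)&(P[...,1]<.27)&(P[...,1]>-.34)
    T=ok&(z>.116)&(z<.130)&(abs(P[...,1])<.1)&(P[...,0]<.55)
    A=P[T]; 
    r=cv2.minAreaRect((A[:,:2]*1000).astype(np.float32)); print(n,"stop top",A.mean(0).round(4),np.round(r[0],1),np.round(r[1],1),round(r[2],1), "med",np.median(A,0).round(4))
    g=im.max(2)
    D=ok&(g<80)&(z>.055)&(z<.095)&(P[...,0]>.47)&(P[...,0]<.54)
    k,l,s,c=cv2.connectedComponentsWithStats(D.astype(np.uint8))
    for i in range(1,k):
        if s[i,4]>25:
            B=P[l==i]; print(n,"dark",c[i].round(1),s[i,4],B.mean(0).round(4),(B[:,1].min().round(4),B[:,1].max().round(4)))
    R=ok&(z>.068)&(z<.08)&(abs(P[...,0]-.502)<.03)
    B=P[R]; f=np.polyfit(B[:,1],B[:,0],1); print(n,"rail x=",f.round(4),np.degrees(np.arctan(f[0])),"y ends",np.percentile(B[:,1],[.5,99.5]),"z",np.median(B[:,2]))
E
```

```text
side stop top [ 0.5022 -0.0167  0.1233] [503.2 -14.5] [62.8 41.4] 86.9 med [ 0.5023 -0.0179  0.1234]
side dark [242.1 206.8] 67 [0.5048 0.1182 0.0758] (np.float64(0.101), np.float64(0.132))
side dark [278.9 287.7] 117 [ 0.4966 -0.1498  0.0755] (np.float64(-0.1656), np.float64(-0.133))
side rail x= [0.0299 0.5029] 1.7124229432614848 y ends [-0.29463839  0.22321888] z 0.07401510384967125
scene stop top [ 0.5061 -0.0104  0.1228] [504.1 -12.9] [62.8 42.3] 88.2 med [ 0.5057 -0.0095  0.1228]
scene dark [253.5 154.3] 97 [ 0.5044 -0.1473  0.0732] (np.float64(-0.1632), np.float64(-0.1323))
scene dark [325.3 218.4] 149 [0.5127 0.1214 0.0735] (np.float64(0.1043), np.float64(0.1366))
scene dark [359.  249.7] 29 [0.5161 0.226  0.0704] (np.float64(0.2196), np.float64(0.2285))
scene rail x= [0.0307 0.506 ] 1.756013097222316 y ends [-0.28900185  0.22739365] z 0.07317145009955084
```

>>> arm_command --series '[[[-29, -25.5, 0], 0.08], [[-58, -51, 0], 0.16], [[-88, -77, 0], 0.24], [[-117, -102, 0], 0.32], [[-146, -128, 0], 0.4]]' --grip 1 --grip_force 20

```text
time_s: 0.6
tool_pos: [0.3381, 0.4223, 0.2301]
tool_rot: [-180.0, 0.0, 134.0]
force: [-0.3, 1.1, -0.2]
grip_width: 0.0548
grasp_force: 0.0
```

>>> arm_command --series '[[[-37, -12, 0], 0.08], [[-74, -24, 0], 0.16], [[-110, -37, 0], 0.24], [[-147, -49, 0], 0.32], [[-184, -61, 0], 0.4]]'

```text
time_s: 1.1
tool_pos: [0.4224, 0.2479, 0.2303]
tool_rot: [-180.0, -0.0, 111.1]
force: [0.5, 0.3, -0.2]
grip_width: 0.0151
grasp_force: 0.0
```

>>> arm_command --series '[[[-39, 3, 4], 0.08], [[-78, 6, 10], 0.16], [[-117, 9, 18], 0.24], [[-156, 12, 25], 0.32], [[-193, 15, 30], 0.4]]'

```text
time_s: 1.6
tool_pos: [0.5061, 0.0733, 0.1999]
tool_rot: [-180.0, 0.0, 88.1]
force: [0.1, 1.0, 0.8]
grip_width: 0.0006
grasp_force: 0.0
```

>>> arm_command --series '[[[0, 0, 20], 0], [[0, 0, 45], 0], [[0, 0, 70], 0], [[0, 0, 88], 0], [[0, 0, 96], 0]]'

```text
time_s: 2.1
tool_pos: [0.5045, 0.0747, 0.1024]
tool_rot: [-179.8, 0.1, 88.3]
force: [0.5, 0.2, -0.3]
grip_width: 0.0006
grasp_force: 0.0
```

>>> arm_command --series '[[[-8, 0, 0], 0], [[-17, 0, 0], 0], [[-25, 0, 0], 0], [[-30, 0, 0], 0], [[-32, 0, 0], 0]]'

```text
time_s: 2.6
tool_pos: [0.5056, 0.0421, 0.1053]
tool_rot: [179.9, -0.0, 88.3]
force: [-0.4, -0.2, -0.5]
grip_width: 0.0005
grasp_force: 0.0
```

```bash
python3 - <<'E'
from h import *
o=env.get_obs(); print(o["time_s"],o["tool_pos"],o["force"])
a,_=viewer.read_camera("side"); b,_=viewer.read_camera("scene")
cv2.imwrite("pics/c1.png",np.hstack([cv2.resize(x,(400,400),interpolation=cv2.INTER_CUBIC) for x in(a[150:350,200:400],b[100:300,190:390])]))
E
```

```text
2.6 [0.5056271  0.0421431  0.10526869] [-0.38531245 -0.23940737 -0.50263755]
```

View pics/c1.png

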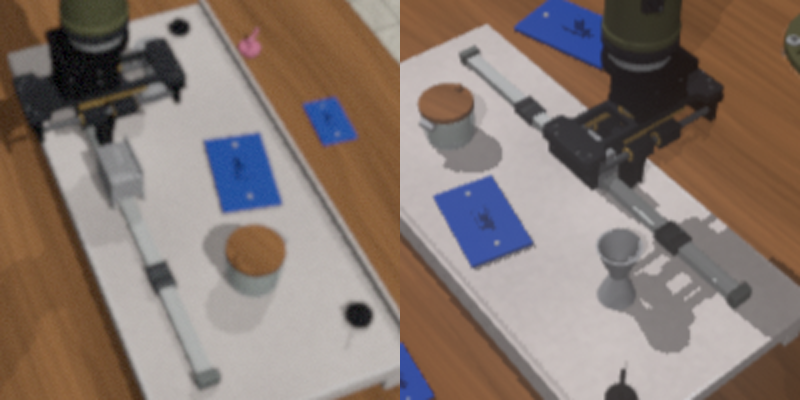

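The closed fingers stand just behind the stop, over the rail (left crop (103,130)). I'll creep to contact.

>>> arm_command --series '[[[-3, 0, 0], 0], [[-6, 0, 0], 0], [[-9, 0, 0], 0], [[-11, 0, 0], 0], [[-13, 0, 0], 0]]'

```text
time_s: 3.2
tool_pos: [0.5048, 0.03, 0.1045]
tool_rot: [-180.0, -0.0, 88.3]
force: [-0.5, 0.2, -0.9]
grip_width: 0.0006
grasp_force: 0.0
```

>>> arm_command --series '[[[-2, 0, 0], 0], [[-4, 0, 0], 0], [[-6, 0, 0], 0], [[-8, 0, 0], 0], [[-10, 0, 0], 0]]'

```text
time_s: 3.7
tool_pos: [0.5045, 0.0203, 0.1046]
tool_rot: [180.0, -0.0, 88.4]
force: [-0.6, 1.5, 0.7]
grip_width: 0.0003
grasp_force: 0.8
```

>>> arm_command --series '[[[-3, 0, 0], 0], [[-6, 0, 0], 0], [[-9, 0, 0], 0], [[-12, 0, 0], 0], [[-15, 0, 0], 0]]'

```text
time_s: 4.2
tool_pos: [0.5041, 0.0049, 0.1046]
tool_rot: [180.0, -0.0, 88.3]
force: [-0.2, 1.8, 0.1]
grip_width: 0.0005
grasp_force: 0.8
```

>>> arm_command --series '[[[-4, 0, 0], 0], [[-8, 0, 0], 0], [[-12, 0, 0], 0], [[-16, 0, 0], 0], [[-20, 0, 0], 0]]'

```text
time_s: 4.7
tool_pos: [0.5035, -0.0152, 0.1046]
tool_rot: [-180.0, -0.0, 88.3]
force: [-0.9, 2.3, 1.5]
grip_width: 0.0005
grasp_force: 0.8
```

>>> arm_command --series '[[[-4, 0, 0], 0], [[-8, 0, 0], 0], [[-12, 0, 0], 0], [[-16, 0, 0], 0], [[-18, 0, 0], 0]]'

```text
time_s: 5.2
tool_pos: [0.5029, -0.0334, 0.1045]
tool_rot: [180.0, 0.0, 88.3]
force: [-0.6, 2.1, 0.4]
grip_width: 0.0007
grasp_force: 0.8
```

```bash
cat > m.py <<'E'
from h import *
import sys
o=env.get_obs(); print(o["time_s"],o["tool_pos"],o["force"],o["tool_rot"])
n="side"; im,d=viewer.read_camera(n); P=world(n,d); z=P[...,2]
f=np.array([.03,1.])/np.hypot(.03,1)
s=P[...,1]
T=(d>0)&(z>.116)&(z<.130)&(abs(P[...,0]-.502)<.03)&(s<o["tool_pos"][1]-.008)&(s>o["tool_pos"][1]-.09)
A=P[T]; print(len(A),"stop end y (-y side) pcts",np.percentile(A[:,1],[1,3,10,50]).round(4))
P0=np.load("side0.npy"); A=P0[(P0[...,2]>.116)&(P0[...,2]<.13)&(abs(P0[...,0]-.502)<.03)&(abs(P0[...,1])<.07)]
print("initial",len(A),np.percentile(A[:,1],[1,3,10,50]).round(4))
if len(sys.argv)>1: cv2.imwrite(f"pics/{sys.argv[1]}.png",cv2.resize(im[150:350,200:400],(600,600),interpolation=cv2.INTER_CUBIC))
E
python3 m.py
```

```text
5.2 [ 0.50294669 -0.03343873  0.1045498 ] [-0.59697344  2.08496483  0.40481545] [1.79999157e+02 7.38030554e-03 8.83098335e+01]
413 stop end y (-y side) pcts [-0.1045 -0.1037 -0.1019 -0.0765]
initial 368 [-0.0444 -0.0437 -0.0415 -0.0179]
```

>>> arm_command --series '[[[-4, 0, 0], 0], [[-8, 0, 0], 0], [[-12, 0, 0], 0], [[-16, 0, 0], 0], [[-20, 0, 0], 0]]'

```text
time_s: 5.75
tool_pos: [0.5024, -0.0532, 0.1045]
tool_rot: [180.0, -0.0, 88.3]
force: [-0.1, 1.8, 0.4]
grip_width: 0.0001
grasp_force: 0.8
```

>>> arm_command --series '[[[-4, 0, 0], 0], [[-8, 0, 0], 0], [[-12, 0, 0], 0], [[-16, 0, 0], 0], [[-20, 0, 0], 0]]'

```text
time_s: 6.25
tool_pos: [0.5018, -0.0732, 0.1045]
tool_rot: [-180.0, -0.0, 88.3]
force: [-0.3, 2.0, 0.3]
grip_width: 0.0003
grasp_force: 0.8
```

>>> arm_command --series '[[[-2, 0, 0], 0], [[-4, 0, 0], 0], [[-6, 0, 0], 0], [[-8, 0, 0], 0], [[-10, 0, 0], 0]]'

```text
time_s: 6.75
tool_pos: [0.5015, -0.0829, 0.1046]
tool_rot: [180.0, -0.0, 88.3]
force: [-0.7, 1.1, -0.3]
grip_width: 0.0005
grasp_force: 0.8
```

```bash
python3 m.py c2
```

```text
6.75 [ 0.5015215  -0.08289414  0.10457389] [-0.74764705  1.10062209 -0.32752838] [ 1.79999722e+02 -4.80668771e-03  8.83474454e+01]
445 stop end y (-y side) pcts [-0.154  -0.1531 -0.1508 -0.1256]
initial 368 [-0.0444 -0.0437 -0.0415 -0.0179]
```

View pics/c2.png

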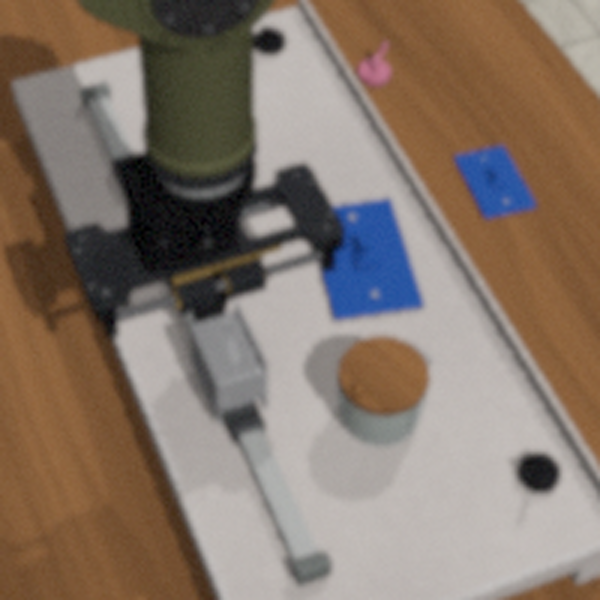

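The stop's leading end has reached the dark clip (242,415), with the cellar clear. From here I advance slowly, watching the force.

>>> arm_command --series '[[[-1.5, 0, 0], 0], [[-3, 0, 0], 0], [[-4.5, 0, 0], 0], [[-6, 0, 0], 0], [[-7, 0, 0], 0]]'

```text
time_s: 7.3
tool_pos: [0.5013, -0.09, 0.1045]
tool_rot: [180.0, 0.0, 88.3]
force: [-0.5, 2.0, 0.7]
grip_width: 0.0005
grasp_force: 0.8
```

>>> arm_command --series '[[[-0.5, 0, 0], 0], [[-1, 0, 0], 0], [[-1.5, 0, 0], 0], [[-2, 0, 0], 0], [[-2.5, 0, 0], 0]]'

```text
time_s: 7.8
tool_pos: [0.5013, -0.0918, 0.1046]
tool_rot: [-180.0, -0.0, 88.4]
force: [-1.2, 4.6, 0.9]
grip_width: 0.0004
grasp_force: 1.7
```

>>> arm_command --series '[[[-0.4, 0, 0], 0], [[-0.8, 0, 0], 0], [[-1.2, 0, 0], 0], [[-1.6, 0, 0], 0], [[-2, 0, 0], 0]]'

```text
time_s: 8.3
tool_pos: [0.5013, -0.0925, 0.1047]
tool_rot: [-180.0, -0.1, 88.4]
force: [-1.5, 7.5, 2.6]
grip_width: 0.0007
grasp_force: 3.5
```

>>> arm_command --series '[[[-0.4, 0, 0], 0], [[-0.8, 0, 0], 0], [[-1.2, 0, 0], 0], [[-1.5, 0, 0], 0], [[-1.5, 0, 0], 0]]'

```text
time_s: 8.8
tool_pos: [0.5013, -0.0928, 0.1047]
tool_rot: [-180.0, -0.2, 88.4]
force: [-1.8, 8.2, 3.4]
grip_width: 0.0006
grasp_force: 4.5
```

>>> arm_command --series '[[[-0.3, 0, 0], 0], [[-0.6, 0, 0], 0], [[-0.9, 0, 0], 0], [[-1.2, 0, 0], 0], [[-1.2, 0, 0], 0]]'

```text
time_s: 9.3
tool_pos: [0.5013, -0.0929, 0.1048]
tool_rot: [-180.0, -0.3, 88.5]
force: [-1.7, 11.2, 3.5]
grip_width: 0.0006
grasp_force: 5.5
```

>>> arm_command --series '[[[-0.3, 0, 0], 0], [[-0.6, 0, 0], 0], [[-0.9, 0, 0], 0], [[-1.2, 0, 0], 0], [[-1.2, 0, 0], 0]]'

```text
time_s: 9.8
tool_pos: [0.5011, -0.0962, 0.1047]
tool_rot: [-180.0, -0.1, 88.4]
force: [-2.3, 6.7, 2.2]
grip_width: 0.0005
grasp_force: 3.3
```

>>> arm_command --series '[[[-0.3, 0, 0], 0], [[-0.6, 0, 0], 0], [[-0.9, 0, 0], 0], [[-1.2, 0, 0], 0], [[-1.2, 0, 0], 0]]'

```text
time_s: 10.3
tool_pos: [0.5011, -0.0987, 0.1046]
tool_rot: [-180.0, -0.1, 88.4]
force: [-1.5, 5.3, 0.1]
grip_width: 0.0004
grasp_force: 2.2
```

>>> arm_command --series '[[[-0.3, 0, 0], 0], [[-0.6, 0, 0], 0], [[-0.9, 0, 0], 0], [[-1.2, 0, 0], 0], [[-1.2, 0, 0], 0]]'

```text
time_s: 10.8
tool_pos: [0.501, -0.101, 0.1046]
tool_rot: [180.0, 0.0, 88.3]
force: [-1.8, 3.5, 1.4]
grip_width: 0.0006
grasp_force: 1.6
```

>>> arm_command --series '[[[-0.3, 0, 0], 0], [[-0.6, 0, 0], 0], [[-0.9, 0, 0], 0], [[-1.2, 0, 0], 0], [[-1.2, 0, 0], 0]]'

```text
time_s: 11.3
tool_pos: [0.501, -0.1021, 0.1046]
tool_rot: [180.0, 0.0, 88.3]
force: [-1.5, 3.0, 2.2]
grip_width: 0.0003
grasp_force: 1.4
```

```bash
python3 m.py
```

```text
11.3 [ 0.50100128 -0.10206079  0.10455546] [-1.50461023  2.96000178  2.17361853] [1.79993607e+02 1.44599779e-02 8.83324881e+01]
454 stop end y (-y side) pcts [-0.1731 -0.1723 -0.1696 -0.1445]
initial 368 [-0.0444 -0.0437 -0.0415 -0.0179]
```

>>> arm_command --series '[[[-0.3, 0, 0], 0], [[-0.6, 0, 0], 0], [[-0.9, 0, 0], 0], [[-1, 0, 0], 0], [[-1, 0, 0], 0]]'

```text
time_s: 11.85
tool_pos: [0.501, -0.1028, 0.1046]
tool_rot: [180.0, 0.0, 88.3]
force: [-0.4, 3.5, -0.2]
grip_width: 0.0003
grasp_force: 1.4
```

>>> arm_command --series '[[[-0.3, 0, 0], 0], [[-0.6, 0, 0], 0], [[-0.9, 0, 0], 0], [[-1, 0, 0], 0], [[-1, 0, 0], 0]]'

```text
time_s: 12.35
tool_pos: [0.501, -0.1041, 0.1046]
tool_rot: [180.0, 0.0, 88.3]
force: [0.1, 1.6, 1.1]
grip_width: 0.001
grasp_force: 0.9
```

```bash
python3 m.py
```

```text
12.35 [ 0.50096781 -0.10410834  0.10455392] [0.10860835 1.57111994 1.05455197] [1.79986643e+02 1.72992463e-02 8.83279717e+01]
463 stop end y (-y side) pcts [-0.1753 -0.1746 -0.1724 -0.1462]
initial 368 [-0.0444 -0.0437 -0.0415 -0.0179]
```

>>> arm_command --series '[[[-0.3, 0, 0], 0], [[-0.6, 0, 0], 0], [[-0.9, 0, 0], 0], [[-1, 0, 0], 0], [[-1, 0, 0], 0]]'

```text
time_s: 12.9
tool_pos: [0.5009, -0.1048, 0.1046]
tool_rot: [180.0, -0.0, 88.3]
force: [-1.4, 2.3, 0.8]
grip_width: 0.0003
grasp_force: 1.1
```

```bash
python3 m.py
```

```text
12.9 [ 0.5009394  -0.10478494  0.10455559] [-1.42126213  2.31534446  0.76855956] [ 1.79993106e+02 -3.83157753e-03  8.83431739e+01]
463 stop end y (-y side) pcts [-0.1764 -0.1753 -0.1727 -0.1473]
initial 368 [-0.0444 -0.0437 -0.0415 -0.0179]
```

>>> arm_command --series '[[[-0.3, 0, 0], 0], [[-0.6, 0, 0], 0], [[-0.9, 0, 0], 0], [[-1, 0, 0], 0], [[-1, 0, 0], 0]]'

```text
time_s: 13.45
tool_pos: [0.5009, -0.1061, 0.1046]
tool_rot: [180.0, 0.0, 88.3]
force: [-0.3, 1.6, -0.8]
grip_width: 0.0003
grasp_force: 0.5
```

```bash
python3 m.py
```

```text
13.45 [ 0.50090967 -0.10612232  0.10456189] [-0.32164753  1.58981246 -0.76169078] [1.79988857e+02 1.84553922e-02 8.83282096e+01]
459 stop end y (-y side) pcts [-0.1771 -0.1765 -0.1743 -0.1489]
initial 368 [-0.0444 -0.0437 -0.0415 -0.0179]
```

>>> arm_command --series '[[[-0.3, 0, 0], 0], [[-0.6, 0, 0], 0], [[-0.9, 0, 0], 0], [[-1, 0, 0], 0], [[-1, 0, 0], 0]]'

```text
time_s: 14.0
tool_pos: [0.5009, -0.1069, 0.1046]
tool_rot: [180.0, 0.0, 88.3]
force: [0.1, 0.8, -0.2]
grip_width: 0.0007
grasp_force: 0.5
```

```bash
python3 m.py
```

```text
14.0 [ 0.5008815  -0.10691019  0.10456587] [ 0.07955448  0.76370981 -0.19299109] [1.79992058e+02 3.48957468e-03 8.83363333e+01]
455 stop end y (-y side) pcts [-0.1776 -0.1769 -0.1746 -0.1507]
initial 368 [-0.0444 -0.0437 -0.0415 -0.0179]
```

>>> arm_command --series '[[[-0.3, 0, 0], 0], [[-0.6, 0, 0], 0], [[-0.9, 0, 0], 0], [[-1, 0, 0], 0], [[-1, 0, 0], 0]]'

```text
time_s: 14.55
tool_pos: [0.5009, -0.1077, 0.1046]
tool_rot: [180.0, -0.0, 88.3]
force: [-0.5, 1.5, -0.4]
grip_width: 0.0001
grasp_force: 0.7
```

```bash
python3 m.py
```

```text
14.55 [ 0.50085984 -0.10774887  0.10456615] [-0.48764142  1.46279186 -0.376791  ] [ 1.79994311e+02 -7.59155549e-03  8.83398853e+01]
453 stop end y (-y side) pcts [-0.1789 -0.1777 -0.1752 -0.1498]
initial 368 [-0.0444 -0.0437 -0.0415 -0.0179]
```

>>> arm_command --series '[[[-0.3, 0, 0], 0], [[-0.6, 0, 0], 0], [[-0.9, 0, 0], 0], [[-1, 0, 0], 0], [[-1, 0, 0], 0]]'

```text
time_s: 15.1
tool_pos: [0.5008, -0.1089, 0.1046]
tool_rot: [180.0, -0.0, 88.3]
force: [-0.7, 1.1, -0.4]
grip_width: -0.0001
grasp_force: 0.7
```

```bash
python3 m.py
```

```text
15.1 [ 0.50080379 -0.10885597  0.10455807] [-0.65038607  1.08233464 -0.39664821] [ 1.79996126e+02 -1.46454218e-04  8.83380805e+01]
464 stop end y (-y side) pcts [-0.1797 -0.1789 -0.1769 -0.1511]
initial 368 [-0.0444 -0.0437 -0.0415 -0.0179]
```

>>> arm_command --series '[[[-0.3, 0, 0], 0], [[-0.6, 0, 0], 0], [[-0.9, 0, 0], 0], [[-1, 0, 0], 0], [[-1, 0, 0], 0]]'

```text
time_s: 15.65
tool_pos: [0.5008, -0.1099, 0.1046]
tool_rot: [180.0, -0.0, 88.3]
force: [-0.6, 1.5, -0.8]
grip_width: 0.0006
grasp_force: 0.7
```

```bash
python3 m.py c3
```

```text
15.65 [ 0.50077121 -0.10986288  0.10455874] [-0.64205548  1.46453773 -0.81827094] [ 1.79995483e+02 -9.86608660e-04  8.83359041e+01]
465 stop end y (-y side) pcts [-0.1808 -0.18   -0.1778 -0.1525]
initial 368 [-0.0444 -0.0437 -0.0415 -0.0179]
```

View pics/c3.png

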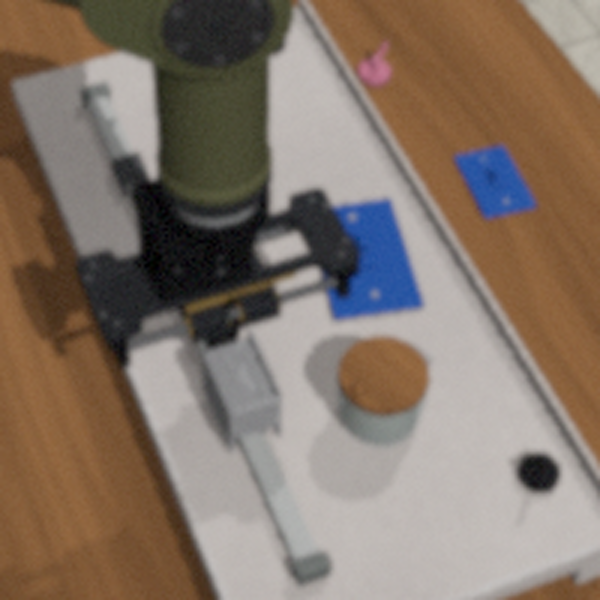

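The clip is now hidden under the stop (240,385) and the force has dropped to friction. I'll feel for the outer ridge to confirm the seat.

>>> arm_command --series '[[[-0.3, 0, 0], 0], [[-0.6, 0, 0], 0], [[-0.9, 0, 0], 0], [[-1, 0, 0], 0], [[-1, 0, 0], 0]]'

```text
time_s: 16.2
tool_pos: [0.5008, -0.1107, 0.1046]
tool_rot: [180.0, -0.0, 88.3]
force: [-0.7, 1.6, -0.5]
grip_width: 0.0008
grasp_force: 0.9
```

>>> arm_command --series '[[[-0.3, 0, 0], 0], [[-0.6, 0, 0], 0], [[-0.9, 0, 0], 0], [[-1, 0, 0], 0], [[-1, 0, 0], 0]]'

```text
time_s: 16.7
tool_pos: [0.5008, -0.1112, 0.1046]
tool_rot: [-180.0, -0.0, 88.4]
force: [-0.5, 4.6, 0.9]
grip_width: 0.0003
grasp_force: 2.3
```

>>> arm_command --series '[[[-0.3, 0, 0], 0], [[-0.6, 0, 0], 0], [[-0.9, 0, 0], 0], [[-1, 0, 0], 0], [[-1, 0, 0], 0]]'

```text
time_s: 17.2
tool_pos: [0.5007, -0.1115, 0.1046]
tool_rot: [-180.0, -0.1, 88.4]
force: [-0.4, 6.0, 1.3]
grip_width: 0.0001
grasp_force: 3.1
```

>>> arm_command --series '[[[2, 0, 0], 0], [[5, 0, 0], 0], [[10, 0, 0], 0], [[16, 0, 0], 0], [[22, 0, 0], 0]]'

```text
time_s: 17.7
tool_pos: [0.5014, -0.0906, 0.1046]
tool_rot: [180.0, 0.0, 88.3]
force: [0.2, 0.3, -0.9]
grip_width: 0.0002
grasp_force: 0.0
```

```bash
sed -i 's/o\["tool_pos"\]\[1\]/min(o["tool_pos"][1],-.11)/g' m.py; python3 m.py; python3 m.py
```

```text
17.7 [ 0.50139268 -0.09061975  0.10457592] [ 0.1814358   0.27048014 -0.92341815] [1.79985881e+02 1.83388250e-02 8.83281373e+01]
446 stop end y (-y side) pcts [-0.1824 -0.1812 -0.1789 -0.1545]
initial 368 [-0.0444 -0.0437 -0.0415 -0.0179]
17.75 [ 0.50146782 -0.08917601  0.10450143] [ 0.24290864  0.50102579 -0.29577544] [-1.79999990e+02 -3.01367981e-02  8.84172725e+01]
451 stop end y (-y side) pcts [-0.1826 -0.1817 -0.1797 -0.1554]
initial 368 [-0.0444 -0.0437 -0.0415 -0.0179]
```

The stop is seated, but it rests at the outer limit of its play. I'll go over the top and nudge it about 1.5 mm back towards mid-seat, so it isn't marginal.

>>> arm_command --series '[[[5, 0, -15], 0], [[5, 0, -35], 0], [[5, 0, -50], 0], [[5, 0, -60], 0], [[5, 0, -60], 0]]'

```text
time_s: 18.3
tool_pos: [0.5024, -0.086, 0.1659]
tool_rot: [179.8, -0.0, 88.3]
force: [1.1, -0.2, 0.4]
grip_width: 0.0003
grasp_force: 0.0
```

>>> arm_command --series '[[[-25, 0, 0], 0], [[-60, 0, 0], 0], [[-95, 0, 0], 0], [[-125, 0, 0], 0], [[-135, 0, 0], 0]]'

```text
time_s: 18.8
tool_pos: [0.4961, -0.2246, 0.1638]
tool_rot: [-179.9, 0.1, 88.1]
force: [-0.2, -0.4, -0.1]
grip_width: 0.0006
grasp_force: 0.0
```

>>> arm_command --series '[[[0, 0, 15], 0], [[0, 0, 35], 0], [[0, 0, 50], 0], [[0, 0, 60], 0], [[0, 0, 60], 0]]'

```text
time_s: 19.3
tool_pos: [0.4965, -0.2192, 0.1025]
tool_rot: [-179.8, -0.1, 88.4]
force: [0.5, -0.8, -0.6]
grip_width: 0.0008
grasp_force: 0.0
```

```bash
python3 m.py c4
```

```text
19.3 [ 0.49646875 -0.21921575  0.10246426] [ 0.50631217 -0.84913369 -0.55895433] [-1.79794109e+02 -5.63966000e-02  8.84193421e+01]
21 stop end y (-y side) pcts [-0.231  -0.2308 -0.2302 -0.2294]
initial 368 [-0.0444 -0.0437 -0.0415 -0.0179]
```

View pics/c4.png

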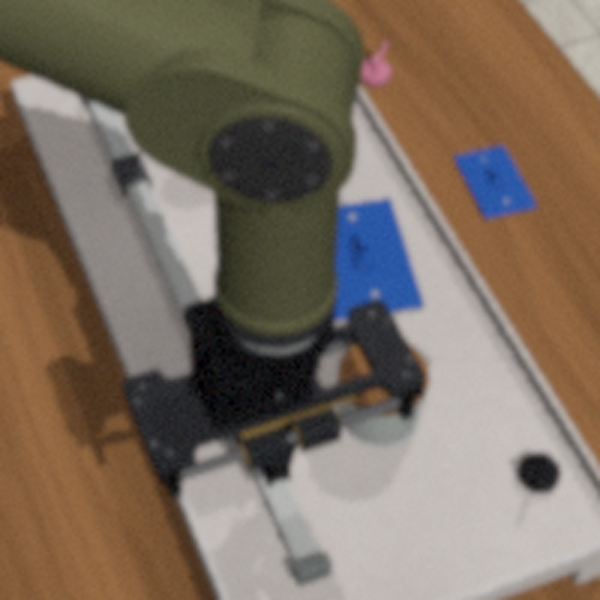

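>>> arm_command --series '[[[8, 0, 0], 0], [[15, 0, 0], 0], [[20, 0, 0], 0], [[24, 0, 0], 0], [[24, 0, 0], 0]]'

```text
time_s: 19.85
tool_pos: [0.4986, -0.1958, 0.1048]
tool_rot: [180.0, -0.0, 88.4]
force: [-0.0, 0.2, -0.4]
grip_width: 0.0006
grasp_force: 0.0
```

>>> arm_command --series '[[[1, 0, 0], 0], [[2, 0, 0], 0], [[3, 0, 0], 0], [[4, 0, 0], 0], [[4, 0, 0], 0]]'

```text
time_s: 20.35
tool_pos: [0.4983, -0.1929, 0.1045]
tool_rot: [180.0, 0.0, 88.3]
force: [0.4, -0.0, 0.0]
grip_width: 0.0003
grasp_force: 0.2
```

>>> arm_command --series '[[[0.3, 0, 0], 0], [[0.6, 0, 0], 0], [[0.9, 0, 0], 0], [[1, 0, 0], 0], [[1, 0, 0], 0]]'

```text
time_s: 20.85
tool_pos: [0.4984, -0.1919, 0.1046]
tool_rot: [180.0, 0.0, 88.3]
force: [0.2, -1.5, -0.1]
grip_width: 0.0005
grasp_force: 0.8
```

>>> arm_command --series '[[[0.3, 0, 0], 0], [[0.7, 0, 0], 0], [[1.1, 0, 0], 0], [[1.5, 0, 0], 0], [[1.5, 0, 0], 0]]'

```text
time_s: 21.35
tool_pos: [0.4984, -0.1901, 0.1046]
tool_rot: [180.0, -0.0, 88.4]
force: [-1.2, -1.6, -0.1]
grip_width: 0.0008
grasp_force: 0.6
```

Moved about 2 mm at friction force only, so the stop should be mid-seat. I'll withdraw and clear out.

>>> arm_command --series '[[[-2, 0, 0], 0], [[-7, 0, 0], 0], [[-14, 0, 0], 0], [[-21, 0, 0], 0], [[-25, 0, 0], 0]]'

```text
time_s: 21.85
tool_pos: [0.4975, -0.2165, 0.1046]
tool_rot: [180.0, 0.0, 88.3]
force: [0.4, -0.0, -0.3]
grip_width: 0.0003
grasp_force: 0.0
```

>>> arm_command --series '[[[0, 0, -20], 0], [[0, 0, -45], 0], [[0, 0, -75], 0], [[0, 0, -95], 0], [[0, 0, -100], 0]]'

```text
time_s: 22.35
tool_pos: [0.499, -0.2162, 0.207]
tool_rot: [179.7, 0.0, 88.3]
force: [0.1, -0.3, 0.1]
grip_width: 0.0008
grasp_force: 0.0
```

>>> arm_command --series '[[[-20, 0, 0], 0], [[-50, 0, 0], 0], [[-80, 0, 0], 0], [[-100, 0, 0], 0], [[-105, 0, 0], 0]]'

```text
time_s: 22.85
tool_pos: [0.493, -0.323, 0.2035]
tool_rot: [-179.9, 0.1, 88.1]
force: [0.2, 0.5, -0.1]
grip_width: 0.0006
grasp_force: 0.0
```

```bash
cat > f.py <<'E'
from h import *
out=[]
for n,c in(("side",(150,200)),("scene",(100,190))):
    im,d=viewer.read_camera(n); P=world(n,d); z=P[...,2]
    A=P[(d>0)&(z>.116)&(z<.130)&(abs(P[...,0]-.5)<.03)&(abs(P[...,1]+.15)<.055)]
    print(n,len(A),np.percentile(A[:,1],[3,50,97]).round(4) if len(A) else "")
    P0=np.load(n+"0.npy"); A=P0[(P0[...,2]>.116)&(P0[...,2]<.13)&(abs(P0[...,0]-.502)<.03)&(abs(P0[...,1])<.07)]
    print("  init",np.percentile(A[:,1],[3,50,97]).round(4))
    out.append(cv2.resize(im[c[0]:c[0]+200,c[1]:c[1]+200],(400,400),interpolation=cv2.INTER_CUBIC))
cv2.imwrite("pics/fin.png",np.hstack(out)); o=env.get_obs(); print(o["time_s"],o["tool_pos"],o["force"])
E
python3 f.py
```

```text
side 240 [-0.1731 -0.1437 -0.1207]
  init [-0.0437 -0.0179  0.0141]
scene 284 [-0.1748 -0.1436 -0.1183]
  init [-0.0412 -0.0095  0.0165]
22.95 [ 0.49397866 -0.32053876  0.20356346] [1.07195031 0.33815246 0.64661553]
```

View pics/fin.png

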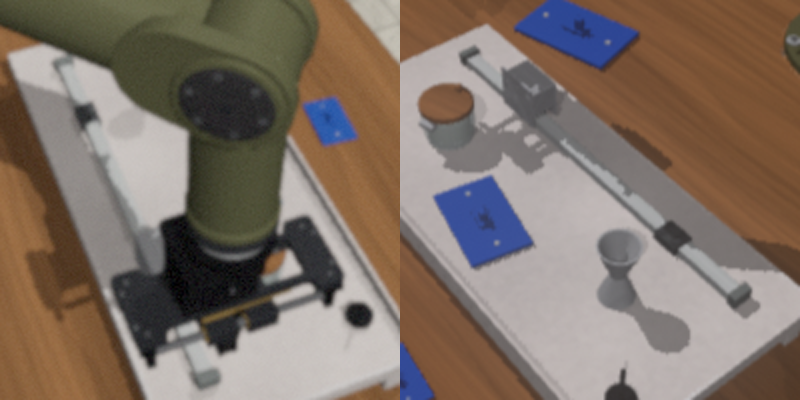

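The scene view shows the stop at (530,90), covering the clip, with travel of about 134–135 mm. That is the middle of the felt seat (133–137 mm). The cellar, jigger, plate and visible hook are unmoved, and the hand is clear.

```bash
python3 -c "
from cell import env
print(env.sign_off())"
```

```text
the job is handed in; nothing more can be done
None
```

The stop rode over the inner ridge (about 11 N at the peak) and I handed the job in with it resting near mid-seat in the cellar-side catch and the hand clear; I pushed on until I felt the outer ridge (6 N), so I then nudged it back about 2 mm from the far side.

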